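# Let down the pellet press

## Task

The pellet in the bench press is done: push down the end of the release valve's cross bar that lies farther from the robot to crack the valve open a fraction of a turn, just enough that the ram sinks slowly, always slower than a centimetre a second, until it is fully home. Then push down the other end of the bar to nip the valve shut finger-tight on its seat, with about one kilogram's push and never more than one and a half, and let go. Leave the things standing around undisturbed.

Things in the scene. Friction and masses are not known exactly. Their poses are not given: they have to be found in the camera images.
- ram (a joint): how far the press's ram has sunk, in m: 0 pumped up (start), 0.025 fully home on its stop. A vertical steel ram in the middle of the press with a 70 mm platen and a die 54 mm across on it. It moves only by its own weight and only as fast as the valve lets the oil past; its weight differs from run to run. The speed grows steadily with the valve's opening beyond the crack point, by about 4.5 mm/s for each 0.1 rad; wide open it drops
- valve (a joint): turn of the release valve's spindle from its seat, in rad: 0 on the seat, grows as it is opened (the bar's far end goes down), stop at 1.6. It starts shut, but is left anywhere from 0 to 0.12, and begins to pass oil somewhere between 0.2 and 0.75, differently each run. It stays where it is left (a stiff gland: 2.5 to 4 N at the bar's ends turns it); on the seat it stops dead
- platen (a point): centre of the platen's top face, 160 mm above the bench at the start, 135 mm when home; z up
- press: bench-top hydraulic press, fixed: white pump body 240 x 170 x 99 mm high, two pillars 116 mm apart, white crosshead 158 mm wide at 255 to 300 mm, black handwheel of 84 mm on top (to 360 mm), gauge on its front, pump lever on its right flank. Origin in the middle of its underside; x runs from its front to its back, y to its left flank, where the valve is, z up
- release_bar: the valve's cross bar: a round steel bar 12 mm thick and 110 mm long over its rounded ends, clamped by its middle across the end of the valve's spindle, 146 mm left of the press's middle and 80 mm above the bench; it swings in the upright plane along the press's x. Origin in its middle, y along the spindle, outward. At which slope it stands when the valve is shut differs from run to run: far end 0.1 to 0.6 rad up
- bar_middle (a point): middle of the cross bar, on the spindle's axis, 80 mm above the bench; a hub of 30 mm surrounds it
- bar_far (a point): point on the cross bar's centre line 40 mm from its middle, in the end farther from the robot: pushing this end down opens the valve
- bar_near (a point): point on the cross bar's centre line 40 mm from its middle, in the end nearer to the robot: pushing this end down shuts the valve
- mortar_mid (a point): bystander: white porcelain mortar, 92 mm wide, 42 mm high, open at the top; point half-way up
- jar_mid (a point): bystander: amber glass jar with a white cap, 60 mm wide, 85 mm high; point half-way up
- sleeve_mid (a point): bystander: spare steel die sleeve, a ring 54 mm wide, 40 mm high with a 15 mm bore; point half-way up

How it is judged:
By the outcome, as a careful person would: the job done as asked, in the order asked, and still so for the second after the job is handed in, with the robot touching nothing.
It also fails if it takes over 72 s, if anything falls off the work surface, if the arm or the gripper's body presses on something with over 40 N, if the wrist force passes 120 N, or if a joint passes its speed limit or range.

## Robot

A 7-joint arm with a two-finger parallel gripper is mounted at the origin on the work surface. World frame = base frame: x ahead of the robot, y to its left, z up, the work surface at z = 0. Lengths are in m, angles in rad, forces in N, time in s.
With the tool pointing down it reaches from about 0.4 to 0.875 m from the base axis. Payload 19.3 kg.
Tool frame: the origin (TCP) lies at the very end of the fingers, on their centre line; the grasp point (between the pads) lies 19 mm behind it; z points along the fingers, y is the line along which they close (so a half turn about z gives the same grasp; the last joint's range is limited). The gripper opens to 85 mm and grips with 20 to 120 N. Pads are 22 mm wide; open, the fingers measure 114 mm over their backs; the gripper's body (76 mm by 85 mm) begins 54 mm behind the grasp point. The pads swing forward as they close: fully open they stand 13 mm farther back than shut.
Start: joints at [-1.184, 0.521, -0.036, 1.599, 0.021, 1.021, -0.113], TCP at [0.276, 0.561, 0.231] pointing down, gripper open.
Joint ranges: [-2.91, 2.91], [-0.3, 2.13], [-1.5, 1.42], [0.17, 2.43], [-1.26, 4.41], [0.16, 1.93], [-2.52, 2.52]. Speed limits (rad/s): [1.89, 1.89, 2.39, 2.39, 3.01, 3.01, 3.01].

## Interface

Orientations are given as [roll, pitch, yaw] about the fixed x, y, z axes, in that order (R = Rz(yaw) Ry(pitch) Rx(roll)).
In Python, from workcell import bot gives the robot as it stands.
- The arm moves only by the tool servo_tool, never from a script. Its argument "plan" is a list of rows, each a list of 7 numbers: the finger opening in cm, from 0 to 8.54, then the shift along the tool's x, y, z in cm, then the turn, a rotation vector about the tool's x, y, z in degrees. In form: [[fingers, x, y, z, wx, wy, wz], ...]. A call has 1 to 10 rows; each row is the pose to reach, as a shift and turn from the pose commanded when the call began, along the tool's axes at that moment; what a row does not reach only later rows make up. A row lasts 1/10 s, in which the tool goes at most 50 mm and 8.59 degrees, less where a joint would pass 70% of its speed; a pose out of reach is approached as far as the arm can. A call with a gripper value outside its range is refused whole. The fingers move at their own pace and stop on an object; "force" is the grip in N (left out, the last holds). Time passes only in rows, so rows that repeat a pose let the fingers close. It gives the time, the measured TCP pose, the force, the opening and the grip force at its end, in the units of the state.
- bot.observe(): the state, without advancing time (a new reading comes with each control period).
- bot.grab_frame(name): name is "side" or "top"; returns a dict with "frame" (420x560x3 uint8, blue, green, red), "mtx" (3x3 intrinsics, pixels), "k1" (the pictures are not rectified: a ray, as slopes to the right and down, at radius r is drawn at 1 + k1 r^2 times it, then the intrinsics apply), "R" (3x3) and "t" (3): a world point X has camera coordinates R X + t. Camera axes: x right, y down, z forward; pixel columns grow to the right and rows downward; lengths in m; the calibration is good to about 2 mm. A picture is of the moment at which its call begins. There is no depth.
- bot.job_done(): hands the job in; it is judged then, once.
The state is a dict: "clock": time; "qpos": joint angles; "qd": joint speeds; "joint_efforts": joint torques, N m; "position": TCP position; "tool_rot": TCP orientation; "force": force on the tool from outside, world axes, zero at the start; "moment": the same for the moment, N m; "grip_width": finger opening in m; "finger_force": force on a finger pad.
Only numpy, scipy, OpenCV 4.12 (cv2) and the standard library are available. Lean on these libraries where they do the work, as an engineer would, in place of code of your own. Each camera call takes 0.05 s, during which the arm holds its last target. There are 200 camera calls.

## Working session

There is one attempt and no reset: what is moved stays moved. The work goes in short steps, Python scripts to look and compute and a tool call to move; the robot and the scene stay as the last step left them, time stands still between calls to the robot, and variables do not carry over. Pictures are saved under pics/ and viewed, at most 10 in all, crops included, and the job is handed in when it is done.

Besides the shell and the picture viewer there is one more tool, called after "Request:" in YAML: its name, and indented under it one key for each argument. servo_tool: Moves the arm, as the interface text tells. Its arguments: {"type":"object","properties":{"plan":{"type":"array","items":{"type":"array","items":{"type":"number"}}},"force":{"type":"number"}},"required":["plan"]}

```bash
mkdir -p pics
cat > h.py <<'E'
import numpy as np, cv2
from workcell import bot
def cal(f): return np.array(f["mtx"]),f["k1"],np.array(f["R"]),np.array(f["t"])
def proj(f,X):
    K,k1,R,t=cal(f); c=np.atleast_2d(X)@R.T+t; s=c[:,:2]/c[:,2:]
    s=s*(1+k1*(s**2).sum(1,keepdims=True)); return s@K[:2,:2].T+K[:2,2]
def ray(f,uv):
    K,k1,R,t=cal(f); s0=np.linalg.solve(K,[uv[0],uv[1],1])[:2]; s=s0.copy()
    for _ in range(30): s=s0/(1+k1*(s@s))
    return -R.T@t, R.T@np.r_[s,1]
def at(f,uv,ax,v):
    o,d=ray(f,uv); return o+d*(v-o[ax])/d[ax]
E
python3 - <<'E'
from h import *
o=bot.observe()
print({k:np.round(v,3) for k,v in o.items()})
for n in("side","top"):
    f=bot.grab_frame(n); cv2.imwrite(f"pics/{n}0.png",f["frame"]); K,k,R,t=cal(f); print(n,np.round(-R.T@t,3),np.round(R,2).tolist(),k,K[0,0])
E
```

```text
{'clock': np.float64(0.0), 'qpos': array([-1.184,  0.522, -0.036,  1.6  ,  0.021,  1.021, -0.113]), 'qd': array([-0.001,  0.   , -0.002, -0.001,  0.001,  0.002, -0.   ]), 'joint_efforts': array([ 1.0000e-03, -9.2712e+01,  1.9810e+00, -3.6995e+01,  1.8000e-02,
        8.0000e-03,  0.0000e+00]), 'position': array([0.276, 0.561, 0.231]), 'tool_rot': array([-3.14 ,  0.   ,  2.685]), 'force': array([-0.395, -0.102, -0.192]), 'moment': array([-0.053, -0.015,  0.055]), 'finger_force': np.float64(0.0), 'grip_width': np.float64(0.085)}
side [ 0.32  -0.538  0.824] [[0.93, -0.38, 0.01], [-0.26, -0.66, -0.7], [0.27, 0.64, -0.71]] -0.09091992982140712 514.3712020991032
top [0.445 0.107 0.907] [[0.02, -1.0, 0.04], [-0.98, -0.03, -0.18], [0.18, -0.03, -0.98]] 0.025525110587932828 384.7895626994515
```

View pics/side0.png

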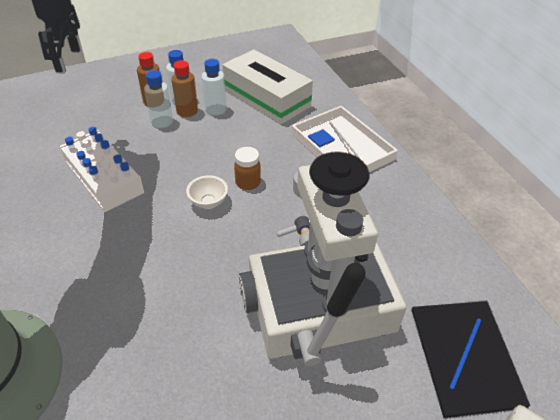

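View pics/top0.png

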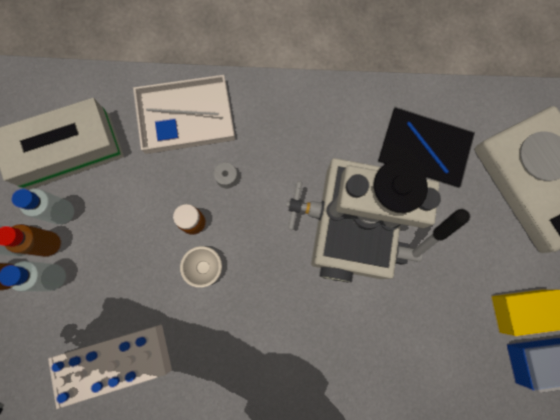

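The top view shows the bar at about (299,184) to (292,229), with the hub near (296,207). In the side view the near end is at about (279,234) and the hub near (303,228). Next I'll take close crops.

Run:
```python
from h import *
a=cv2.imread("pics/top0.png")[165:255,260:360]; b=cv2.imread("pics/side0.png")[195:285,250:350]
cv2.imwrite("pics/c0.png",np.vstack([cv2.resize(a,(400,360),interpolation=2),])if 0 else np.hstack([cv2.resize(x,(400,360),interpolation=cv2.INTER_CUBIC) for x in(a,b)]))
f=bot.grab_frame("top")
for uv in[(299,184),(296,207),(292,229)]: print(at(f,uv,2,.08))
for uv in[(326,160),(439,178)]: print(at(f,uv,2,.099))
for uv in[(317,275),(397,277)]: print(at(f,uv,2,.099))
for uv,z in[((189,216),.085),((201,265),.042),((225,174),.04)]: print('by',at(f,uv,2,z))
```

```text
[0.6728356  0.04960334 0.08      ]
[0.62036602 0.05542753 0.08      ]
[0.57122086 0.06334089 0.08      ]
[ 0.72412857 -0.00787546  0.099     ]
[ 0.69079593 -0.25758818  0.099     ]
[0.47295404 0.01045686 0.099     ]
[ 0.47289398 -0.15743765  0.099     ]
by [0.59270993 0.28589942 0.085     ]
by [0.49102917 0.26153898 0.042     ]
by [0.70232485 0.21957046 0.04      ]
```

View pics/c0.png

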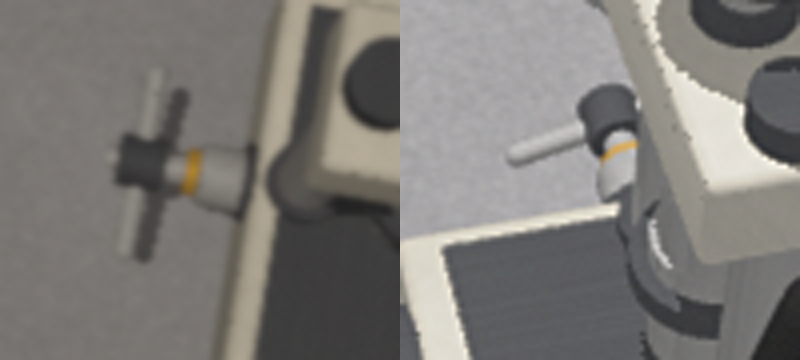

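```bash
cat >> h.py <<'E'
def bar(p,s): # x,y,yaw,slope(far up)
    return np.array([p[0]+s*np.cos(p[3])*np.cos(p[2]),p[1]+s*np.cos(p[3])*np.sin(p[2]),.08+s*np.sin(p[3])])
E
python3 - <<'E'
from h import *
from scipy.optimize import least_squares
T=bot.grab_frame("top");S=bot.grab_frame("side")
def res(p): 
    r=[proj(T,bar(p,.053))[0]-[299.3,182.5],proj(T,bar(p,-.053))[0]-[291.6,228.5],proj(T,bar(p,0))[0]-[296,205.5],proj(S,bar(p,-.053))[0]-[278,234.5],proj(S,bar(p,0))[0]-[302,222]]
    return np.ravel(r)
s=least_squares(res,[.62,.055,-.1,.3]);print(s.x.round(3),s.fun.round(1))
p=s.x
o=bot.observe();c=o["position"]
from scipy.spatial.transform import Rotation as Ro
R=Ro.from_euler('xyz',o["tool_rot"]).as_matrix()
w=np.pi+p[2]
for h in(.042,-.047):
    X=np.array([p[0]+h*np.cos(p[2]),p[1]+h*np.sin(p[2]),.16]); print(X.round(3),(R.T@(X-c)*100).round(2))
print('turn deg about tool z',-np.degrees(w-o["tool_rot"][2]))
# press center & die pixel
m=p[:2]+.146*np.array([np.sin(p[2]),-np.cos(p[2])]); print('press',m,proj(S,[*m,.16]),proj(S,[*m,.2]),[proj(S,[m[0]-.06,m[1],z]) for z in(.15,.25)])
E
```

```text
[ 0.625  0.058 -0.14   0.283] [-0.5 -1.6 -0.9 -0.2 -1.2 -0.7 -1.2  0.6  0.2  3.4]
[0.667 0.052 0.16 ] [-57.53 -28.37   7.12]
[0.579 0.065 0.16 ] [-49.08 -31.14   7.12]
turn deg about tool z -18.138094120741805
press [ 0.60485273 -0.08631015] [[329.15361325 257.19951316]] [[331.27974026 241.50438086]] [array([[295.49414285, 271.84643331]]), array([[297.98507796, 231.28527319]])]
```

Request:
servo_tool:
  plan:
    - [0,-57.5,-28.4,0,0,0,-18.1]
    - [0,-57.5,-28.4,0,0,0,-18.1]
    - [0,-57.5,-28.4,0,0,0,-18.1]
    - [0,-57.5,-28.4,0,0,0,-18.1]
    - [0,-57.5,-28.4,0,0,0,-18.1]
    - [0,-57.5,-28.4,0,0,0,-18.1]
    - [0,-57.5,-28.4,0,0,0,-18.1]
    - [0,-57.5,-28.4,0,0,0,-18.1]
    - [0,-57.5,-28.4,0,0,0,-18.1]
    - [0,-57.5,-28.4,0,0,0,-18.1]

```text
clock: 1.25
position: [0.5811, 0.1629, 0.2314]
tool_rot: [3.142, 0.0, 3.001]
force: [-0.1, 1.0, 0.4]
grip_width: -0.0002
finger_force: 0.0
```

Request:
servo_tool:
  plan:
    - [0,-10,-9.8,0,0,0,0]
    - [0,-10,-9.8,0,0,0,0]
    - [0,-10,-9.8,0,0,0,0]
    - [0,-10,-9.8,4,0,0,0]
    - [0,-10,-9.8,7,0,0,0]
    - [0,-10,-9.8,7,0,0,0]

```text
clock: 1.85
position: [0.6632, 0.0533, 0.1573]
tool_rot: [-3.14, -0.006, 3.001]
force: [0.3, -0.5, 0.4]
grip_width: 0.0001
finger_force: 0.0
```

Run:
```python
from h import *
o=bot.observe();print(o["clock"],o["position"].round(4),np.round(o["force"],2))
s=bot.grab_frame("side")["frame"];t=bot.grab_frame("top")["frame"]
cv2.imwrite("pics/ref.png",s)
cv2.imwrite("pics/c1.png",np.hstack([cv2.resize(s[165:300,230:410],(450,338),interpolation=2),cv2.resize(t[140:275,240:380],(350,338),interpolation=2)]))
```

```text
1.85 [0.6632 0.0533 0.1573] [ 0.26 -0.5   0.37]
```

View pics/c1.png

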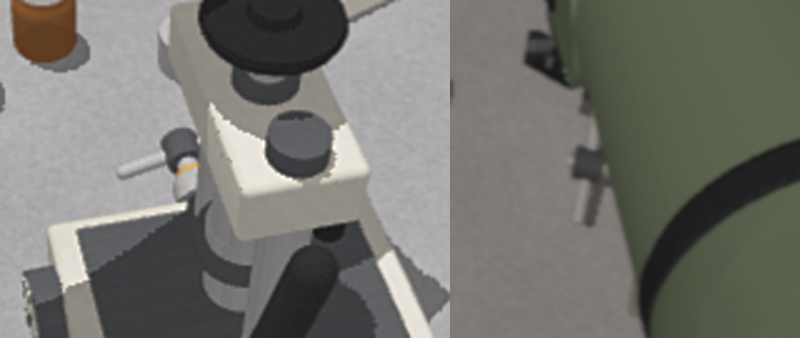

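Request:
servo_tool:
  plan:
    - [0,0,0,3,0,0,0]
    - [0,0,0,4.7,0,0,0]
    - [0,0,0,4.9,0,0,0]
    - [0,0,0,5.0,0,0,0]
    - [0,0,0,5.1,0,0,0]
    - [0,0,0,5.2,0,0,0]

```text
clock: 2.55
position: [0.666, 0.0538, 0.1107]
tool_rot: [3.141, 0.002, 3.001]
force: [-0.3, -0.6, 0.3]
grip_width: 0.0001
finger_force: 0.0
```

Request:
servo_tool:
  plan:
    - [0,0,0,0.2,0,0,0]
    - [0,0,0,0.4,0,0,0]
    - [0,0,0,0.6,0,0,0]
    - [0,0,0,0.8,0,0,0]
    - [0,0,0,0.9,0,0,0]
    - [0,0,0,1.0,0,0,0]
    - [0,0,0,1.0,0,0,0]

```text
clock: 3.25
position: [0.6653, 0.0537, 0.0992]
tool_rot: [-3.142, -0.0, 3.001]
force: [0.3, 1.4, -0.4]
grip_width: 0.0
finger_force: 0.0
```

```bash
cat >> h.py <<'E'
ref=cv2.imread("pics/ref.png")
def look(tag=None):
    o=bot.observe(); f=bot.grab_frame("side")["frame"]
    if tag: cv2.imwrite(f"pics/{tag}.png",f)
    g=lambda im:cv2.cvtColor(im,cv2.COLOR_BGR2GRAY).astype(np.float32)
    r=[]
    for (x0,x1,y0,y1) in[(310,330,255,282),(270,292,224,242)]: # die, near bar end
        up=4; big=cv2.resize(g(f)[y0-12:y1+25,x0-8:x1+8],None,fx=up,fy=up,interpolation=2); tm=cv2.resize(g(ref)[y0:y1,x0:x1],None,fx=up,fy=up,interpolation=2)
        _,v,_,l=cv2.minMaxLoc(cv2.matchTemplate(big,tm,cv2.TM_CCOEFF_NORMED)); r.append((l[0]/up-8,l[1]/up-12,round(v,3)))
    d=np.abs(g(f)-g(ref))[245:290,308:332].mean()
    print(round(float(o["clock"]),2),o["position"].round(4),np.round(o["force"],1),'die',r[0],'bar',r[1],'diff',round(float(d),2))
E
python3 -c "
from h import *
look('a1')"
```

```text
3.25 [0.6653 0.0537 0.0992] [ 0.3  1.4 -0.4] die (0.0, 0.0, 0.999) bar (0.0, 0.0, 0.998) diff 1.27
```

Request:
servo_tool:
  plan:
    - [0,0,0,0.1,0,0,0]
    - [0,0,0,0.2,0,0,0]
    - [0,0,0,0.3,0,0,0]
    - [0,0,0,0.4,0,0,0]
    - [0,0,0,0.4,0,0,0]

```text
clock: 3.8
position: [0.6653, 0.0537, 0.0952]
tool_rot: [-3.142, -0.0, 3.001]
force: [1.0, -0.2, 2.6]
grip_width: -0.0002
finger_force: 0.9
```

```bash
python3 -c "
from h import *
look('a2')"
```

```text
3.8 [0.6653 0.0537 0.0952] [ 1.  -0.2  2.6] die (0.0, 0.0, 0.999) bar (0.0, -1.0, 0.968) diff 1.38
```

Request:
servo_tool:
  plan:
    - [0,0,0,0.1,0,0,0]
    - [0,0,0,0.2,0,0,0]
    - [0,0,0,0.3,0,0,0]
    - [0,0,0,0.4,0,0,0]
    - [0,0,0,0.4,0,0,0]
    - [0,0,0,0.4,0,0,0]
    - [0,0,0,0.4,0,0,0]

```text
clock: 4.55
position: [0.6651, 0.0537, 0.0911]
tool_rot: [-3.141, -0.0, 3.001]
force: [0.8, -0.2, 0.5]
grip_width: -0.0001
finger_force: 0.3
```

```bash
python3 -c "
from h import *
look('a3')"
```

```text
4.55 [0.6651 0.0537 0.0911] [ 0.8 -0.2  0.5] die (0.0, 0.0, 0.999) bar (-0.25, -2.0, 0.904) diff 1.49
```

Request:
servo_tool:
  plan:
    - [0,0,0,0.1,0,0,0]
    - [0,0,0,0.2,0,0,0]
    - [0,0,0,0.3,0,0,0]
    - [0,0,0,0.3,0,0,0]
    - [0,0,0,0.3,0,0,0]
    - [0,0,0,0.3,0,0,0]
    - [0,0,0,0.3,0,0,0]

```text
clock: 5.3
position: [0.6652, 0.0537, 0.0882]
tool_rot: [-3.142, -0.0, 3.001]
force: [0.3, -0.2, 0.1]
grip_width: 0.0002
finger_force: 0.3
```

```bash
python3 -c "
from h import *
look('a4')"
```

```text
5.3 [0.6652 0.0537 0.0882] [ 0.3 -0.2  0.1] die (0.0, 0.0, 0.999) bar (-0.25, -2.75, 0.833) diff 1.52
```

Request:
servo_tool:
  plan:
    - [0,0,0,0.1,0,0,0]
    - [0,0,0,0.2,0,0,0]
    - [0,0,0,0.25,0,0,0]
    - [0,0,0,0.25,0,0,0]
    - [0,0,0,0.25,0,0,0]
    - [0,0,0,0.25,0,0,0]
    - [0,0,0,0.25,0,0,0]
    - [0,0,0,0.25,0,0,0]

```text
clock: 6.15
position: [0.6653, 0.0537, 0.0858]
tool_rot: [-3.142, -0.0, 3.001]
force: [0.5, 0.4, 2.4]
grip_width: -0.0004
finger_force: 0.8
```

```bash
python3 -c "
from h import *
look('a5')"
```

```text
6.15 [0.6653 0.0537 0.0858] [0.5 0.4 2.4] die (0.0, 0.0, 0.999) bar (-0.25, -3.5, 0.778) diff 1.61
```

Request:
servo_tool:
  plan:
    - [0,0,0,0.1,0,0,0]
    - [0,0,0,0.2,0,0,0]
    - [0,0,0,0.25,0,0,0]
    - [0,0,0,0.25,0,0,0]
    - [0,0,0,0.25,0,0,0]
    - [0,0,0,0.25,0,0,0]
    - [0,0,0,0.25,0,0,0]
    - [0,0,0,0.25,0,0,0]

```text
clock: 7.0
position: [0.6653, 0.0537, 0.0833]
tool_rot: [-3.142, -0.0, 3.001]
force: [1.6, -0.1, 1.6]
grip_width: -0.0004
finger_force: 1.0
```

```bash
python3 -c "
from h import *
look('a6')"
```

```text
7.0 [0.6653 0.0537 0.0833] [ 1.6 -0.1  1.6] die (0.0, 0.25, 0.994) bar (-0.25, -4.5, 0.689) diff 2.5
```

Request:
servo_tool:
  plan:
    - [0,0,0,0,0,0,0]
    - [0,0,0,0,0,0,0]
    - [0,0,0,0,0,0,0]
    - [0,0,0,0,0,0,0]
    - [0,0,0,0,0,0,0]
    - [0,0,0,0,0,0,0]
    - [0,0,0,0,0,0,0]
    - [0,0,0,0,0,0,0]

```text
clock: 7.85
position: [0.6653, 0.0537, 0.0833]
tool_rot: [-3.142, -0.0, 3.001]
force: [1.0, 0.2, 1.4]
grip_width: 0.0
finger_force: 1.0
```

```bash
python3 -c "
from h import *
look('a7')
S=bot.grab_frame('side')
print([proj(S,[.6,-.1,z])[0].round(1) for z in(.16,.135)])"
```

```text
7.85 [0.6653 0.0537 0.0833] [1.  0.2 1.4] die (0.0, 1.0, 0.993) bar (-0.25, -4.5, 0.689) diff 4.06
[array([330.2, 264.2]), array([328.9, 273.5])]
```

Request:
servo_tool:
  plan:
    - [0,0,0,-2,0,0,0]
    - [0,0,0,-5,0,0,0]
    - [0,2,0,-6,0,0,0]
    - [0,5,0,-6,0,0,0]
    - [0,9.1,0,-6,0,0,0]
    - [0,9.1,0,-6,0,0,0]
    - [0,9.1,0,-6,0,0,0]
    - [0,9.1,0,-6,0,0,0]
    - [0,9.1,0,-6,0,0,0]
    - [0,9.1,0,-6,0,0,0]

```text
clock: 8.95
position: [0.5756, 0.0663, 0.143]
tool_rot: [-3.141, -0.0, 3.0]
force: [-0.6, -0.1, 0.5]
grip_width: -0.0
finger_force: 0.0
```

```bash
python3 -c "
from h import *
look('a8')"
```

```text
8.95 [0.5756 0.0663 0.143 ] [-0.6 -0.1  0.5] die (0.0, 1.75, 0.839) bar (-1.25, -6.0, 0.524) diff 8.9
```

Request:
servo_tool:
  plan:
    - [0,0,0,0,0,0,0]
    - [0,0,0,0,0,0,0]
    - [0,0,0,0,0,0,0]
    - [0,0,0,0,0,0,0]
    - [0,0,0,0,0,0,0]
    - [0,0,0,0,0,0,0]
    - [0,0,0,0,0,0,0]
    - [0,0,0,0,0,0,0]
    - [0,0,0,0,0,0,0]
    - [0,0,0,0,0,0,0]

```text
clock: 10.0
position: [0.5752, 0.0665, 0.1433]
tool_rot: [-3.142, -0.0, 3.001]
force: [-0.1, -0.6, -0.3]
grip_width: -0.0
finger_force: 0.0
```

Request:
servo_tool:
  plan:
    - [0,0,0,0,0,0,0]
    - [0,0,0,0,0,0,0]
    - [0,0,0,0,0,0,0]
    - [0,0,0,0,0,0,0]
    - [0,0,0,0,0,0,0]
    - [0,0,0,0,0,0,0]
    - [0,0,0,0,0,0,0]
    - [0,0,0,0,0,0,0]
    - [0,0,0,0,0,0,0]
    - [0,0,0,0,0,0,0]

```text
clock: 11.0
position: [0.5752, 0.0665, 0.1433]
tool_rot: [-3.142, -0.0, 3.001]
force: [0.4, 0.4, -0.5]
grip_width: 0.0
finger_force: 0.0
```

Request:
servo_tool:
  plan:
    - [0,0,0,0,0,0,0]
    - [0,0,0,0,0,0,0]
    - [0,0,0,0,0,0,0]
    - [0,0,0,0,0,0,0]
    - [0,0,0,0,0,0,0]
    - [0,0,0,0,0,0,0]
    - [0,0,0,0,0,0,0]
    - [0,0,0,0,0,0,0]
    - [0,0,0,0,0,0,0]
    - [0,0,0,0,0,0,0]

```text
clock: 12.0
position: [0.5753, 0.0665, 0.1433]
tool_rot: [-3.142, 0.0, 3.001]
force: [0.6, 0.5, 0.2]
grip_width: -0.0001
finger_force: 0.0
```

Request:
servo_tool:
  plan:
    - [0,0,0,0,0,0,0]
    - [0,0,0,0,0,0,0]
    - [0,0,0,0,0,0,0]
    - [0,0,0,0,0,0,0]
    - [0,0,0,0,0,0,0]
    - [0,0,0,0,0,0,0]
    - [0,0,0,0,0,0,0]
    - [0,0,0,0,0,0,0]
    - [0,0,0,0,0,0,0]
    - [0,0,0,0,0,0,0]

```text
clock: 13.0
position: [0.5753, 0.0665, 0.1433]
tool_rot: [-3.142, 0.0, 3.001]
force: [-0.3, -0.0, 0.0]
grip_width: 0.0001
finger_force: 0.0
```

```bash
python3 -c "
from h import *
look('a9')
b=cv2.imread('pics/a8.png');s=cv2.imread('pics/a9.png')
cv2.imwrite('pics/c2.png',np.hstack([cv2.resize(x[205:300,255:355],(400,380),interpolation=2) for x in (b,s)]))"
```

```text
13.0 [0.5753 0.0665 0.1433] [-0.3 -0.   0. ] die (-0.5, 4.5, 0.773) bar (-1.25, -6.0, 0.523) diff 15.08
```

View pics/c2.png

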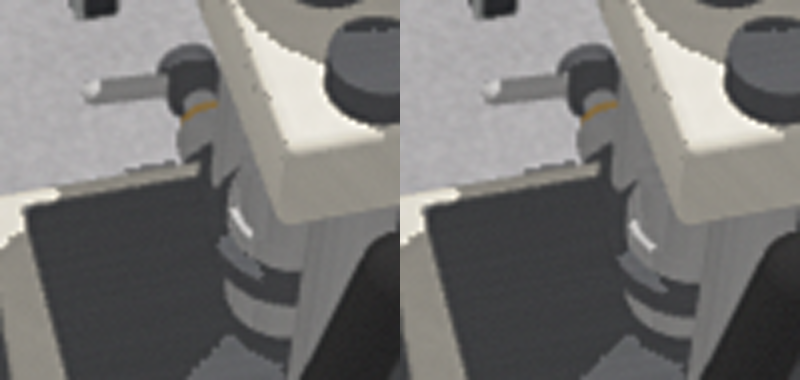

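The right half shows the die and band lower than in the left half, about half-way home. The near bar end is at about (277,227). I'll wait longer.

Request:
servo_tool:
  plan:
    - [0,0,0,0,0,0,0]
    - [0,0,0,0,0,0,0]
    - [0,0,0,0,0,0,0]
    - [0,0,0,0,0,0,0]
    - [0,0,0,0,0,0,0]
    - [0,0,0,0,0,0,0]
    - [0,0,0,0,0,0,0]
    - [0,0,0,0,0,0,0]
    - [0,0,0,0,0,0,0]
    - [0,0,0,0,0,0,0]

```text
clock: 14.05
position: [0.5753, 0.0665, 0.1433]
tool_rot: [-3.142, 0.0, 3.001]
force: [-0.2, 0.3, -0.2]
grip_width: 0.0001
finger_force: 0.0
```

Request:
servo_tool:
  plan:
    - [0,0,0,0,0,0,0]
    - [0,0,0,0,0,0,0]
    - [0,0,0,0,0,0,0]
    - [0,0,0,0,0,0,0]
    - [0,0,0,0,0,0,0]
    - [0,0,0,0,0,0,0]
    - [0,0,0,0,0,0,0]
    - [0,0,0,0,0,0,0]
    - [0,0,0,0,0,0,0]
    - [0,0,0,0,0,0,0]

```text
clock: 15.05
position: [0.5753, 0.0665, 0.1433]
tool_rot: [3.142, 0.0, 3.001]
force: [-0.1, -0.6, -0.4]
grip_width: 0.0001
finger_force: 0.0
```

Request:
servo_tool:
  plan:
    - [0,0,0,0,0,0,0]
    - [0,0,0,0,0,0,0]
    - [0,0,0,0,0,0,0]
    - [0,0,0,0,0,0,0]
    - [0,0,0,0,0,0,0]
    - [0,0,0,0,0,0,0]
    - [0,0,0,0,0,0,0]
    - [0,0,0,0,0,0,0]
    - [0,0,0,0,0,0,0]
    - [0,0,0,0,0,0,0]

```text
clock: 16.05
position: [0.5752, 0.0665, 0.1433]
tool_rot: [-3.142, -0.0, 3.001]
force: [0.5, -0.3, 0.4]
grip_width: 0.0003
finger_force: 0.0
```

Request:
servo_tool:
  plan:
    - [0,0,0,0,0,0,0]
    - [0,0,0,0,0,0,0]
    - [0,0,0,0,0,0,0]
    - [0,0,0,0,0,0,0]
    - [0,0,0,0,0,0,0]
    - [0,0,0,0,0,0,0]
    - [0,0,0,0,0,0,0]
    - [0,0,0,0,0,0,0]
    - [0,0,0,0,0,0,0]
    - [0,0,0,0,0,0,0]

```text
clock: 17.05
position: [0.5752, 0.0665, 0.1433]
tool_rot: [3.142, 0.0, 3.001]
force: [-0.4, 1.0, 0.3]
grip_width: 0.0001
finger_force: 0.0
```

Request:
servo_tool:
  plan:
    - [0,0,0,0,0,0,0]
    - [0,0,0,0,0,0,0]
    - [0,0,0,0,0,0,0]
    - [0,0,0,0,0,0,0]
    - [0,0,0,0,0,0,0]
    - [0,0,0,0,0,0,0]
    - [0,0,0,0,0,0,0]
    - [0,0,0,0,0,0,0]
    - [0,0,0,0,0,0,0]
    - [0,0,0,0,0,0,0]

```text
clock: 18.05
position: [0.5752, 0.0664, 0.1433]
tool_rot: [-3.142, -0.0, 3.001]
force: [0.6, 0.4, 0.3]
grip_width: -0.0
finger_force: 0.0
```

Request:
servo_tool:
  plan:
    - [0,0,0,0,0,0,0]
    - [0,0,0,0,0,0,0]
    - [0,0,0,0,0,0,0]
    - [0,0,0,0,0,0,0]
    - [0,0,0,0,0,0,0]
    - [0,0,0,0,0,0,0]
    - [0,0,0,0,0,0,0]
    - [0,0,0,0,0,0,0]
    - [0,0,0,0,0,0,0]
    - [0,0,0,0,0,0,0]

```text
clock: 19.05
position: [0.5752, 0.0665, 0.1433]
tool_rot: [-3.142, -0.0, 3.001]
force: [-0.4, 0.2, 0.0]
grip_width: 0.0003
finger_force: 0.0
```

Request:
servo_tool:
  plan:
    - [0,0,0,0,0,0,0]
    - [0,0,0,0,0,0,0]
    - [0,0,0,0,0,0,0]
    - [0,0,0,0,0,0,0]
    - [0,0,0,0,0,0,0]
    - [0,0,0,0,0,0,0]
    - [0,0,0,0,0,0,0]
    - [0,0,0,0,0,0,0]
    - [0,0,0,0,0,0,0]
    - [0,0,0,0,0,0,0]

```text
clock: 20.05
position: [0.5752, 0.0665, 0.1433]
tool_rot: [-3.142, -0.0, 3.001]
force: [0.0, 0.7, 0.1]
grip_width: 0.0
finger_force: 0.0
```

```bash
python3 -c "
from h import *
look('b1')"
```

```text
20.05 [0.5752 0.0665 0.1433] [0.  0.7 0.1] die (-2.0, 14.0, 0.678) bar (-1.5, -6.0, 0.523) diff 19.91
```

Request:
servo_tool:
  plan:
    - [0,0,0,0,0,0,0]
    - [0,0,0,0,0,0,0]
    - [0,0,0,0,0,0,0]
    - [0,0,0,0,0,0,0]
    - [0,0,0,0,0,0,0]
    - [0,0,0,0,0,0,0]
    - [0,0,0,0,0,0,0]
    - [0,0,0,0,0,0,0]
    - [0,0,0,0,0,0,0]
    - [0,0,0,0,0,0,0]

```text
clock: 21.1
position: [0.5752, 0.0664, 0.1433]
tool_rot: [-3.142, -0.0, 3.001]
force: [-0.1, 0.5, -0.5]
grip_width: 0.0002
finger_force: 0.0
```

```bash
python3 -c "
from h import *
look('b2')
I={k:cv2.imread(f'pics/{k}.png',0).astype(float) for k in('a8','a9','b1','b2')}
D=lambda a,b:np.abs(I[a]-I[b])
print('die region',D('b1','b2')[250:295,308:332].mean(),'static',D('b1','b2')[150:200,320:370].mean(), 'a8-a9',D('a8','a9')[250:295,308:332].mean())
for k in I: print(k,[int(v) for v in I[k][245:300,315:322].mean(1)])"
```

```text
21.1 [0.5752 0.0664 0.1433] [-0.1  0.5 -0.5] die (-2.0, 13.75, 0.677) bar (-1.25, -6.0, 0.523) diff 19.94
die region 0.812962962962963 static 1.086 a8-a9 10.328703703703704
a8 [129, 127, 124, 122, 121, 119, 117, 117, 116, 115, 115, 115, 116, 118, 124, 129, 138, 147, 140, 123, 116, 118, 116, 110, 108, 97, 91, 88, 85, 71, 62, 60, 63, 75, 89, 111, 118, 117, 117, 117, 113, 103, 87, 68, 59, 60, 65, 73, 86, 94, 97, 98, 98, 97, 94]
a9 [131, 128, 124, 124, 124, 121, 117, 118, 116, 115, 116, 116, 116, 117, 117, 118, 118, 119, 127, 136, 144, 148, 127, 117, 117, 117, 114, 108, 101, 91, 87, 86, 82, 63, 60, 62, 74, 90, 112, 119, 114, 103, 88, 69, 59, 59, 61, 73, 86, 95, 97, 98, 98, 96, 94]
b1 [129, 126, 124, 124, 125, 123, 119, 118, 118, 118, 117, 115, 117, 118, 118, 119, 118, 118, 119, 119, 118, 119, 119, 125, 137, 143, 148, 143, 118, 117, 116, 113, 106, 102, 94, 92, 89, 75, 62, 61, 62, 65, 72, 70, 60, 59, 61, 72, 86, 95, 97, 98, 98, 96, 94]
b2 [129, 127, 125, 124, 126, 123, 118, 118, 118, 118, 117, 115, 117, 118, 118, 118, 118, 118, 119, 119, 118, 118, 119, 125, 137, 143, 148, 143, 118, 117, 117, 113, 106, 102, 94, 92, 89, 75, 62, 60, 62, 65, 73, 70, 60, 59, 61, 72, 86, 94, 97, 98, 98, 96, 95]
```

Request:
servo_tool:
  plan:
    - [0,0,0,2.5,0,0,0]
    - [0,0,0,4.5,0,0,0]
    - [0,0,0,5,0,0,0]
    - [0,0,0,5.2,0,0,0]
    - [0,0,0,5.4,0,0,0]
    - [0,0,0,5.6,0,0,0]
    - [0,0,0,5.7,0,0,0]
    - [0,0,0,5.8,0,0,0]
    - [0,0,0,5.8,0,0,0]

```text
clock: 22.05
position: [0.5752, 0.0665, 0.0854]
tool_rot: [3.142, 0.0, 3.001]
force: [-1.7, 0.7, 2.8]
grip_width: 0.0001
finger_force: 1.4
```

```bash
python3 -c "
from h import *
look('b3')"
```

```text
22.05 [0.5752 0.0665 0.0854] [-1.7  0.7  2.8] die (-4.0, 12.75, 0.702) bar (3.5, 10.25, 0.326) diff 23.77
```

Contact made. I'll go down in millimetre steps.

Request:
servo_tool:
  plan:
    - [0,0,0,0.1,0,0,0]
    - [0,0,0,0.2,0,0,0]
    - [0,0,0,0.3,0,0,0]
    - [0,0,0,0.4,0,0,0]
    - [0,0,0,0.5,0,0,0]
    - [0,0,0,0.5,0,0,0]

```text
clock: 22.7
position: [0.5752, 0.0665, 0.0801]
tool_rot: [-3.142, -0.0, 3.001]
force: [-1.7, 0.7, 1.2]
grip_width: -0.0
finger_force: 0.9
```

Request:
servo_tool:
  plan:
    - [0,0,0,0.05,0,0,0]
    - [0,0,0,0.1,0,0,0]
    - [0,0,0,0.15,0,0,0]
    - [0,0,0,0.2,0,0,0]
    - [0,0,0,0.2,0,0,0]

```text
clock: 23.2
position: [0.5753, 0.0664, 0.0783]
tool_rot: [-3.142, 0.0, 3.001]
force: [-2.4, 0.7, 2.1]
grip_width: -0.0002
finger_force: 1.4
```

Request:
servo_tool:
  plan:
    - [0,0,0,0.03,0,0,0]
    - [0,0,0,0.06,0,0,0]
    - [0,0,0,0.1,0,0,0]
    - [0,0,0,0.1,0,0,0]

```text
clock: 23.6
position: [0.5753, 0.0664, 0.0773]
tool_rot: [-3.142, 0.0, 3.001]
force: [-1.6, 0.3, 2.3]
grip_width: -0.0
finger_force: 1.4
```

Request:
servo_tool:
  plan:
    - [0,0,0,0.03,0,0,0]
    - [0,0,0,0.05,0,0,0]
    - [0,0,0,0.05,0,0,0]

```text
clock: 23.9
position: [0.5753, 0.0665, 0.0768]
tool_rot: [3.142, 0.0, 3.001]
force: [-0.5, 0.5, 3.1]
grip_width: 0.0
finger_force: 1.5
```

```bash
python3 -c "
from h import *
look('b4')
b=cv2.imread('pics/ref.png');s=cv2.imread('pics/b4.png')
cv2.imwrite('pics/c3.png',np.hstack([cv2.resize(x[195:285,255:355],(400,360),interpolation=2) for x in (b,s)]))"
```

```text
23.9 [0.5753 0.0665 0.0768] [-0.5  0.5  3.1] die (-4.75, 12.25, 0.703) bar (2.75, 10.0, 0.33) diff 24.15
```

View pics/c3.png

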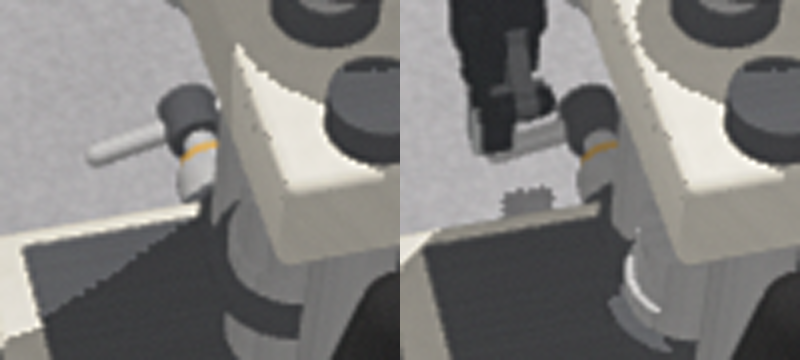

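The right half shows the finger on the near end at about (377,229) in the crop scale. The bar is almost back to its starting slope. From here I'll take small steps.

Request:
servo_tool:
  plan:
    - [0,0,0,0.02,0,0,0]
    - [0,0,0,0.04,0,0,0]
    - [0,0,0,0.04,0,0,0]

```text
clock: 24.25
position: [0.5753, 0.0665, 0.0764]
tool_rot: [3.142, 0.0, 3.001]
force: [0.3, 1.2, 2.6]
grip_width: 0.0
finger_force: 1.5
```

Request:
servo_tool:
  plan:
    - [0,0,0,0.02,0,0,0]
    - [0,0,0,0.04,0,0,0]
    - [0,0,0,0.04,0,0,0]

```text
clock: 24.55
position: [0.5753, 0.0665, 0.076]
tool_rot: [3.142, 0.0, 3.001]
force: [0.5, 0.5, 4.0]
grip_width: 0.0001
finger_force: 1.5
```

Request:
servo_tool:
  plan:
    - [0,0,0,0.02,0,0,0]
    - [0,0,0,0.04,0,0,0]
    - [0,0,0,0.04,0,0,0]

```text
clock: 24.85
position: [0.5753, 0.0665, 0.0756]
tool_rot: [-3.142, 0.0, 3.001]
force: [0.1, 0.9, 3.5]
grip_width: 0.0
finger_force: 1.5
```

Request:
servo_tool:
  plan:
    - [0,0,0,0.02,0,0,0]
    - [0,0,0,0.04,0,0,0]
    - [0,0,0,0.04,0,0,0]

```text
clock: 25.15
position: [0.5753, 0.0665, 0.0752]
tool_rot: [3.142, 0.0, 3.001]
force: [0.2, -0.2, 2.3]
grip_width: -0.0002
finger_force: 1.5
```

Request:
servo_tool:
  plan:
    - [0,0,0,0.02,0,0,0]
    - [0,0,0,0.05,0,0,0]
    - [0,0,0,0.05,0,0,0]

```text
clock: 25.45
position: [0.5753, 0.0665, 0.0747]
tool_rot: [-3.142, 0.0, 3.001]
force: [0.8, 0.0, 3.5]
grip_width: 0.0002
finger_force: 1.4
```

Request:
servo_tool:
  plan:
    - [0,0,0,0.02,0,0,0]
    - [0,0,0,0.05,0,0,0]
    - [0,0,0,0.05,0,0,0]

```text
clock: 25.75
position: [0.5753, 0.0665, 0.0742]
tool_rot: [3.142, 0.0, 3.001]
force: [0.9, -0.2, 3.4]
grip_width: -0.0002
finger_force: 1.4
```

Request:
servo_tool:
  plan:
    - [0,0,0,0.02,0,0,0]
    - [0,0,0,0.05,0,0,0]
    - [0,0,0,0.05,0,0,0]

```text
clock: 26.05
position: [0.5753, 0.0665, 0.0737]
tool_rot: [3.142, 0.0, 3.001]
force: [1.1, -0.8, 2.6]
grip_width: 0.0002
finger_force: 1.4
```

Request:
servo_tool:
  plan:
    - [0,0,0,0.02,0,0,0]
    - [0,0,0,0.05,0,0,0]
    - [0,0,0,0.05,0,0,0]

```text
clock: 26.35
position: [0.5754, 0.0665, 0.0734]
tool_rot: [3.141, 0.0, 3.001]
force: [0.9, -0.3, 6.2]
grip_width: 0.0001
finger_force: 3.2
```

```bash
python3 -c "
from h import *
look('b5')
b=cv2.imread('pics/ref.png');s=cv2.imread('pics/b5.png')
cv2.imwrite('pics/c4.png',np.hstack([cv2.resize(x[195:255,260:320],(400,400),interpolation=2) for x in (b,s)]))"
```

```text
26.35 [0.5754 0.0665 0.0734] [ 0.9 -0.3  6.2] die (-4.75, 12.25, 0.705) bar (2.0, 10.25, 0.324) diff 24.41
```

View pics/c4.png

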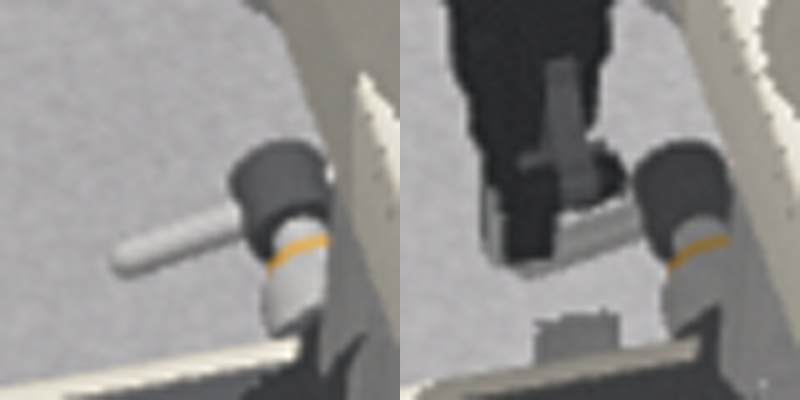

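The bar is back at its starting slope and the force has jumped, so the valve is on its seat. Only a slight nip is left.

Request:
servo_tool:
  plan:
    - [0,0,0,0.01,0,0,0]
    - [0,0,0,0.02,0,0,0]
    - [0,0,0,0.02,0,0,0]
    - [0,0,0,0.02,0,0,0]

```text
clock: 26.8
position: [0.5755, 0.0665, 0.0733]
tool_rot: [3.141, 0.001, 3.001]
force: [0.1, 0.6, 9.1]
grip_width: -0.0003
finger_force: 3.9
```

Request:
servo_tool:
  plan:
    - [0,0,0,0.01,0,0,0]
    - [0,0,0,0.01,0,0,0]
    - [0,0,0,0.01,0,0,0]
    - [0,0,0,0.01,0,0,0]

```text
clock: 27.2
position: [0.5755, 0.0665, 0.0732]
tool_rot: [3.141, 0.001, 3.001]
force: [0.5, 0.5, 9.3]
grip_width: 0.0002
finger_force: 4.4
```

Pushing at about 9.3 N. I'll let go and retreat straight up.

Request:
servo_tool:
  plan:
    - [0,0,0,-0.5,0,0,0]
    - [0,0,0,-2,0,0,0]
    - [0,0,0,-5,0,0,0]
    - [0,0,0,-8,0,0,0]
    - [0,0,0,-10,0,0,0]
    - [0,0,0,-10,0,0,0]
    - [0,0,0,-10,0,0,0]
    - [0,0,0,-10,0,0,0]

```text
clock: 28.0
position: [0.5747, 0.0664, 0.1724]
tool_rot: [-3.141, -0.001, 3.001]
force: [0.5, -0.3, 0.5]
grip_width: -0.0
finger_force: 0.0
```

```bash
python3 -c "
from h import *
look('b6')
b=cv2.imread('pics/ref.png');s=cv2.imread('pics/b6.png')
cv2.imwrite('pics/c5.png',np.hstack([cv2.resize(x[150:300,180:340],(400,375),interpolation=2) for x in (b,s)]))"
```

```text
28.0 [0.5747 0.0664 0.1724] [ 0.5 -0.3  0.5] die (-2.0, 13.5, 0.665) bar (-8.0, 2.75, 0.514) diff 18.95
```

View pics/c5.png

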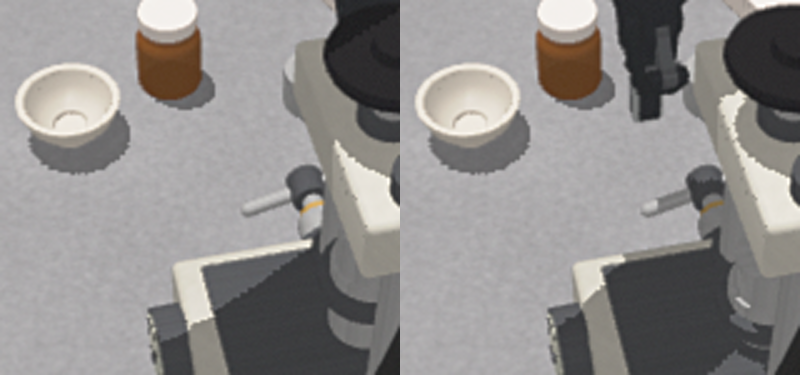

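The bar is back at its shut slope, with the near tip at about (279,234). The ram is down, the jar and mortar haven't moved, and the gripper is clear.

```bash
python3 -c "
from workcell import bot
print(bot.job_done())"
```

```text
the job is handed in; nothing more can be done
None
```

The job is handed in: the ram sank at about 2 to 3 mm/s until it stopped fully home, the valve was then nipped shut with about 9.3 N, and the arm let go at 28 s with the jar and mortar unmoved (I did not re-check the die sleeve).

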